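# Snap the nut tray out of its holder and hold it up level

### The arm

A 7-joint arm with a two-finger parallel gripper is mounted at the origin on the work surface. World frame = base frame: x ahead of the robot, y to its left, z up, the work surface at z = 0. Lengths are in m, angles in rad, forces in N, time in s.
With the tool pointing down it reaches from about 0.425 to 0.925 m from the base axis. Payload 6.8 kg.
Tool frame: the origin (TCP) lies where the fingers leave the gripper's body, on its centre line; the fingertips stand 73 mm ahead of it and the grasp point (between the pads) lies 54 mm ahead of it; z points along the fingers, y is the line along which they close (so a half turn about z gives the same grasp; the last joint's range is limited). The gripper opens to 85 mm and grips with 20 to 120 N. Pads are 22 mm wide; open, the fingers measure 114 mm over their backs; the gripper's body (76 mm by 85 mm) begins 54 mm behind the grasp point. The pads swing forward as they close: fully open they stand 13 mm farther back than shut.
Start: joints at [1.224, 0.477, 0.022, 1.555, -0.011, 1.109, -0.083], TCP at [0.16, -0.656, 0.304] pointing down, gripper open.
Joint ranges: [-2.96, 2.96], [-0.34, 2.1], [-1.41, 1.46], [0.24, 2.44], [-1.37, 4.51], [0.17, 1.92], [-2.96, 2.96]. Speed limits (rad/s): [2.39, 2.39, 3.14, 3.14, 3.14, 3.14, 3.14].

### API

Orientations are given as a rotation vector (axis times angle).
In Python, from bench import r gives the robot as it stands.
- The arm moves only by the tool drive_effector, called after "Request:" as name([rows], argument=value, ...), one row to a line, values as JSON. Schema: {"type":"object","properties":{"rows":{"type":"array","items":{"type":"array","prefixItems":[{"type":"array","items":{"type":"number"},"minItems":3,"maxItems":3},{"type":"array","items":{"type":"number"},"minItems":3,"maxItems":3}],"minItems":2,"maxItems":2},"minItems":1,"maxItems":5},"finger_gap":{"type":"number"},"clamp_n":{"type":"number"},"only":{"type":"string"},"quiet":{"type":"boolean"},"lines":{"type":"string"}},"required":["rows"],"additionalProperties":false}. rows is a list of rows, 1 to 5 of them, each written [[dx, dy, dz], [rx, ry, rz]]: dx, dy, dz in units of 50 mm, then a rotation vector rx, ry, rz in units of 0.05 rad; each row is the pose to reach, as a shift and turn from the pose commanded when the call began, along the tool's axes at that moment; what a row does not reach only later rows make up. A row lasts 1/10 s, in which the tool goes at most 0.05 m and 0.15 rad, less where a joint would pass 70% of its speed; a pose out of reach is approached as far as the arm can. finger_gap is the finger opening in m, set as the call begins (left out keeps the last). The fingers move at their own pace and stop on an object; clamp_n is the grip in N (left out, the last holds). Time passes only in rows, so rows that do not move let the fingers close. The tool returns the time, the measured TCP pose, the force, the opening and the grip force at its end. only (a regular expression) keeps the lines of the reply that match it, lines (a string "A,B") keeps lines A to B, and quiet returns only ok. Input that does not fit is refused with a message, and nothing moves.
- r.get_obs(): the state, without advancing time (a new reading comes with each control period).
- r.grab_frame(name): name is "scene" or "top" or "wrist"; returns (picture, depth): 480x640x3 uint8, blue, green, red; 480x640 float32, m along the optical axis (not along the pixel's ray), 0 where there is no reading.
- r.camera_info(name): a dict with "camera_matrix" (3x3 intrinsics, pixels), "R" (3x3) and "t" (3): a world point X has camera coordinates R X + t. Camera axes: x right, y down, z forward; pixel columns grow to the right and rows downward; lengths in m; the calibration is good to about 2 mm. A picture is of the moment at which its call begins: read the wrist's pose just before it. camera_info takes no time and is no camera call; for the wrist camera it gives the pose at the moment of the call.
- r.hand_in(): hands the job in; it is judged then, once.
The state is a dict: "clock": time; "joints": joint angles; "qvel": joint speeds; "tau": joint torques, N m; "tcp_pos": TCP position; "orientation": TCP orientation; "contact_force": force on the tool from outside, world axes, zero at the start; "moment": the same for the moment, N m; "grip_width": finger opening in m; "gripper_force": force on a finger pad.
Only numpy, scipy, OpenCV 4.12 (cv2) and the standard library are available. Lean on these libraries where they do the work, as an engineer would, in place of code of your own. Each camera call takes 0.05 s, during which the arm holds its last target. There are 200 camera calls.

### The job

Lift the tray with the thick hex nuts out of its holder: pull it straight up by the handle until the spring catches at its ends let go, and hold it up level and still with its underside about 20 cm above the bench, all the nuts still in it, so that a colleague can pick from it. Leave the other tray, the one with the flat washers, and everything else on the bench undisturbed. Finish while still holding the tray in the air; do not put it down.

Things in the scene. Friction and masses are not known exactly. Their poses are not given: they have to be found in the camera images.
- nut_tray: Open metal tray, 110 mm (its x) by 180 mm (its y), walls 32 mm high, 4 mm thick, 280 to 460 g empty. An arched handle spans its middle: uprights at the short ends, a black bar between them along y. A 3 mm ridge crosses each short end, for the catches. Origin: centre of the underside; z up. This one carries the three thick hex nuts.
- nut_tray_handle (a point): Centre of the handle bar of the tray with the nuts, 82 mm above the tray's underside; axes as the tray's. The bar runs along y, 172 mm long, 14 mm wide (x), 14 mm high.
- nut_dock_catch (a point): Spring-loaded ball catch in one end cheek (at +y) of the nut tray's holder; its twin is in the other cheek, 193 mm away. They snap over the tray's end ridges: pulling the tray straight up takes roughly 12 N more than its weight over the first few mm, then they push it up a little and it slides freely.
- nut_dock: Grey holder fixed to the bench, 128 mm (its x) by 213 mm (its y): 12 mm base plate on which the tray stands, end cheeks reaching 62 mm above the bench, low side lips (27 mm), about 1.5 mm play all round. The tray is out of the guides 50 mm above its seat. Origin: centre of the underside; axes parallel to its tray's. This one holds the tray with the nuts.
- washer_tray: A second tray, the same in every way, but it carries three flat washers. To be left alone.
- washer_dock: A second holder, the same in every way, for the tray with the washers.
- nut0: Thick steel hex nut, 30 mm across flats, 16 mm high, 64 g, lying loose in its tray. Origin: centre of the underside.
- nut1: Thick steel hex nut, 30 mm across flats, 16 mm high, 64 g, lying loose in its tray. Origin: centre of the underside.
- nut2: Thick steel hex nut, 30 mm across flats, 16 mm high, 64 g, lying loose in its tray. Origin: centre of the underside.
- washer0: Flat steel washer, 40 mm across, 21 mm hole, 4 mm thick, lying loose in the other tray. Origin: centre of the underside.
- washer1: Flat steel washer, 40 mm across, 21 mm hole, 4 mm thick, lying loose in the other tray. Origin: centre of the underside.
- washer2: Flat steel washer, 40 mm across, 21 mm hole, 4 mm thick, lying loose in the other tray. Origin: centre of the underside.
- spray: Spray can, 56 mm across, 150 mm tall, standing between the two holders. Origin: centre of the underside. Bystander.
- tape: Yellow tape measure, 70 x 36 x 66 mm, standing at the far side. Origin: centre of the underside. Bystander.
- wrench: Steel wrench lying flat at the far side, its length along its x. Bystander.
- hammer: Hammer lying at the far side, handle along its x. Bystander.
- offcut: Offcut of square steel tube, 50 x 50 mm, 40 mm high, standing on end near the robot. Origin: centre of the underside. Bystander.
- flange: Round steel pipe flange, 90 mm across, 35 mm high, at the robot's right. Origin: centre of the underside. Bystander.

How it is judged:
On the way, in this order (a step that is already met when the one before it is completed fails the run):
1. the tray with the nuts has been pulled up out of its catches by the gripper (z of nut_tray in the frame of nut_dock above 0.04 m and contact force between the fingers and nut_tray above 1 N), for 0.1 s.
2. the tray is held up clear of everything, level and still (height (world z) of nut_tray between 0.15 and 0.27 m and angle between nut_tray's own z axis and vertical below 0.09 rad and linear speed of nut_tray below 0.025 m/s and angular speed of nut_tray below 0.12 rad/s and contact force between the fingers and nut_tray above 1 N and contact force between nut_tray and nut_dock below 0.2 N and contact force between nut_tray and washer_dock below 0.2 N and contact force between nut_tray and washer_tray below 0.2 N and contact force between nut_tray and spray below 0.2 N and contact force between nut_tray and tape below 0.2 N and contact force between nut_tray and wrench below 0.2 N and contact force between nut_tray and hammer below 0.2 N and contact force between nut_tray and offcut below 0.2 N and contact force between nut_tray and flange below 0.2 N), for 0.5 s.
At the end, for the whole second after the job is handed in: The gripper is holding the tray with the nuts, its underside 150 to 270 mm above the bench, tilted by less than 5 degrees (0.09 rad), still (under 25 mm/s and 0.12 rad/s), touching neither holder, the other tray nor a bystander, with all three nuts in it (all of step 2 and x of nut0 in the frame of nut_tray between -0.055 and 0.055 m and y of nut0 in the frame of nut_tray between -0.09 and 0.09 m and z of nut0 in the frame of nut_tray between -0.005 and 0.035 m and x of nut1 in the frame of nut_tray between -0.055 and 0.055 m and y of nut1 in the frame of nut_tray between -0.09 and 0.09 m and z of nut1 in the frame of nut_tray between -0.005 and 0.035 m and x of nut2 in the frame of nut_tray between -0.055 and 0.055 m and y of nut2 in the frame of nut_tray between -0.09 and 0.09 m and z of nut2 in the frame of nut_tray between -0.005 and 0.035 m); the arm keeps its last pose, push and grip.
It fails at once if the tray with the nuts is tipped by more than 17 degrees (angle between nut_tray's own z axis and vertical above 0.3 rad).
It fails at once if a nut leaves its tray (not (x of nut0 in the frame of nut_tray between -0.055 and 0.055 m and y of nut0 in the frame of nut_tray between -0.09 and 0.09 m and z of nut0 in the frame of nut_tray between -0.005 and 0.035 m and x of nut1 in the frame of nut_tray between -0.055 and 0.055 m and y of nut1 in the frame of nut_tray between -0.09 and 0.09 m and z of nut1 in the frame of nut_tray between -0.005 and 0.035 m and x of nut2 in the frame of nut_tray between -0.055 and 0.055 m and y of nut2 in the frame of nut_tray between -0.09 and 0.09 m and z of nut2 in the frame of nut_tray between -0.005 and 0.035 m)).
It fails at once if the other tray, its washers or a bystander is moved by more than 25 mm (distance of any of washer_tray, washer0, washer1, washer2, spray, tape, wrench, hammer, offcut, flange from where it was at the start of the episode above 0.025 m).
It also fails if it takes over 38 s, if anything falls off the work surface, if the arm or the gripper's body presses on something with over 40 N, if the wrist force passes 120 N, or if a joint passes its speed limit or range.

## Working session

There is one attempt and no reset: what is moved stays moved. The work goes in short steps, Python scripts to look and compute and a tool call to move; the robot and the scene stay as the last step left them, time stands still between calls to the robot, and variables do not carry over. Pictures are saved under pics/ and viewed, at most 10 in all, crops included, and the job is handed in when it is done.

```bash
ls; mkdir -p pics
```

Run:
```python
from bench import r
import cv2,numpy as np
o=r.get_obs();print(o)
for n in("scene","top"):
    p,d=r.grab_frame(n);cv2.imwrite(f"pics/{n}.png",p);np.save(f"pics/{n}.npy",d)
    c=r.camera_info(n);print(n,c)
```

```text
bench.py
pics
{'clock': 0.0, 'joints': array([ 1.22390021,  0.47779654,  0.02234834,  1.55645125, -0.01145055,
        1.10925917, -0.08309634]), 'qvel': array([ 0.00159099,  0.00056773,  0.00158008,  0.00011659,  0.00070535,
        0.00082573, -0.00102704]), 'tau': array([ 6.19904113e-04, -5.96444786e+01,  1.60828080e+00, -2.81194049e+01,
        1.25420574e-02,  9.26449749e-03, -1.49616972e-05]), 'tcp_pos': array([ 0.15953369, -0.65541457,  0.30292824]), 'orientation': array([-3.11748811e+00, -3.74063684e-01,  6.13640034e-04]), 'contact_force': array([ 1.06395367,  0.11928677, -0.06763836]), 'moment': array([ 0.03451411, -0.01543163, -0.02157221]), 'gripper_force': 0.0, 'grip_width': 0.08557109435840961}
scene {'camera_matrix': array([[470.03376916,   0.        , 319.61265244],
       [  0.        , 470.03376916, 241.58063195],
       [  0.        ,   0.        ,   1.        ]]), 'R': array([[-0.85828897,  0.5129726 ,  0.01411203],
       [ 0.31912522,  0.55508172, -0.76814281],
       [-0.40186954, -0.654785  , -0.64012301]]), 't': array([ 0.5354121 , -0.05618916,  1.30259242])}
top {'camera_matrix': array([[619.4986697 ,   0.        , 315.41341878],
       [  0.        , 619.4986697 , 234.60288919],
       [  0.        ,   0.        ,   1.        ]]), 'R': array([[-0.02189938, -0.99973042, -0.00771404],
       [-0.98486598,  0.02289939, -0.1717982 ],
       [ 0.17192854,  0.00383502, -0.98510196]]), 't': array([-0.08747774,  0.60063316,  1.37003718])}
```

View pics/top.png

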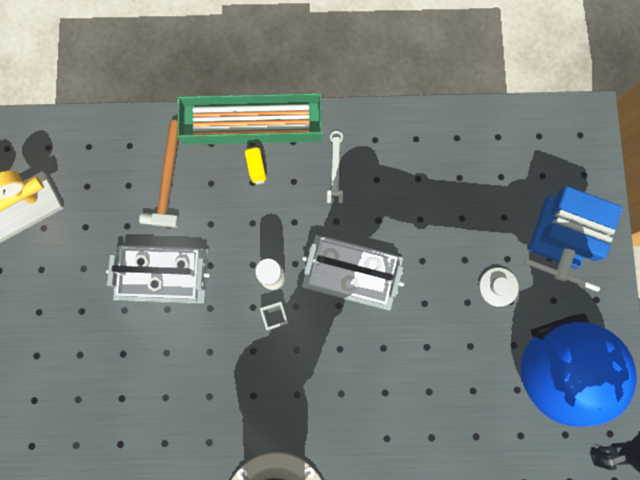

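View pics/scene.png

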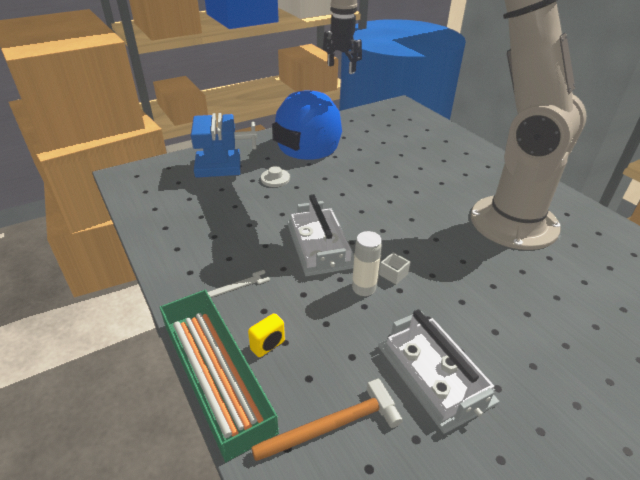

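The nut tray is the left one in the top view (around 157,270), with its bar running from about u=112 to u=205 at v≈269. The washer tray is at (352,268). I'll measure the bar from depth and an enlarged crop.

Create h.py:
```python
import numpy as np
from bench import r
def world(n,u,v,d,c=None):
    c=c or r.camera_info(n);K=c["camera_matrix"]
    u,v,d=map(np.asarray,(u,v,d))
    X=np.stack([(u-K[0,2])/K[0,0]*d,(v-K[1,2])/K[1,1]*d,d],-1)
    return (X-c["t"])@c["R"]
```

Run:
```python
import cv2,numpy as np
from h import *
p=cv2.imread("pics/top.png");d=np.load("pics/top.npy")
cv2.imwrite("pics/crop.png",cv2.resize(p[225:315,95:220],None,fx=6,fy=6,interpolation=cv2.INTER_CUBIC))
v,u=np.mgrid[225:315,95:220];dd=d[225:315,95:220];W=world("top",u,v,dd)
m=(p[225:315,95:220].max(2)<60)&(W[...,2]>.075)&(W[...,2]<.12)
P=W[m];print(len(P),P.mean(0),P.min(0),P.max(0),np.median(P[:,2]))
k=np.polyfit(P[:,1],P[:,0],1);print(k,np.arctan(k[0]))
m=(W[...,2]>.012)&(W[...,2]<.11);P=W[m]
print(cv2.minAreaRect(P[:,:2].astype(np.float32)))
```

```text
84 [0.52470891 0.32575907 0.10165808] [0.51974048 0.29768714 0.09545922] [0.53249779 0.34635014 0.10954317] 0.10148831699351331
[0.06786283 0.50260198] 0.06775893963457881
((0.5465980172157288, 0.2617264688014984), (0.23727065324783325, 0.17995761334896088), 86.98931121826172)
```

View pics/crop.png

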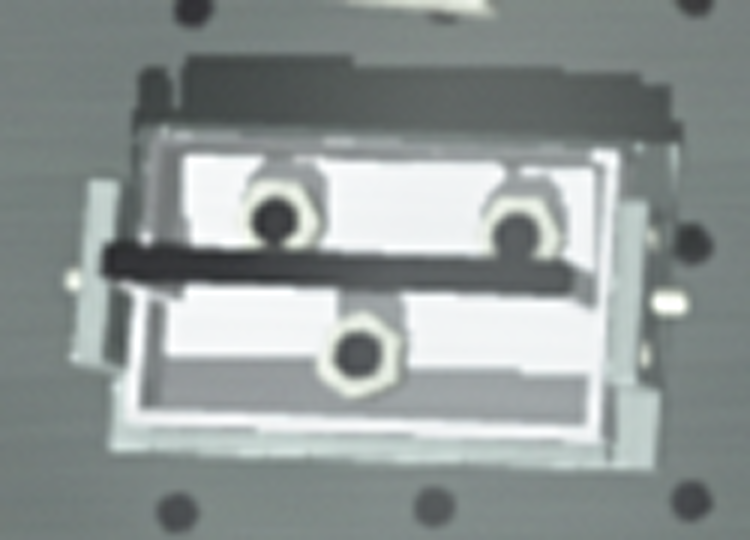

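Run:
```python
import cv2,numpy as np
from h import *
from scipy.spatial.transform import Rotation as R
c=r.camera_info("top");K=c["camera_matrix"]
def plane(x,y,z):
    u=95+(x+.5)/6-.5;v=225+(y+.5)/6-.5
    a=world("top",u,v,1.,c);o=-c["R"].T@c["t"]
    return o+(a-o)*(z-o[2])/(a-o)[2]
A=plane(103,259,.101);B=plane(575,278,.101);print(A,B,np.linalg.norm(A-B),(A+B)/2)
for q in [(275,220),(515,235),(357,353)]:print("nut",plane(*q,.032))
d=(A-B);print("yaw of bar y-axis from +y:",np.arctan2(-d[0],d[1]))
o=r.get_obs();M=R.from_rotvec(o["orientation"]).as_matrix();print(M)
C=(A+B)/2
print("shift tool",M.T@(C-o["tcp_pos"]))
```

```text
[0.52632512 0.34819625 0.101     ] [0.51537584 0.17487594 0.101     ] 0.17366582081685072 [0.52085048 0.26153609 0.101     ]
nut [0.54875112 0.30542735 0.032     ]
nut [0.54079927 0.21260797 0.032     ]
nut [0.49661365 0.27255711 0.032     ]
yaw of bar y-axis from +y: -0.06308985877015912
[[ 9.71626161e-01  2.36521354e-01 -5.01279582e-04]
 [ 2.36521854e-01 -9.71624938e-01  1.54643329e-03]
 [-1.21291246e-04 -1.62111862e-03 -9.99998679e-01]]
shift tool [ 0.56796129 -0.80518767  0.20328024]
```
Length 173.7 vs 172: good. Centre (0.521,0.2615).

The rows are not in the units I measure in: shifts go in units of 50 mm and turns go in units of 0.05 rad. I convert before sending: 0.225 m is 4.5, 0.18 m is 3.6.

Request:
drive_effector([
  [[0.9,-0.44,0],[0,0,0]],
  [[1.8,-0.88,0],[0,0,0]],
  [[2.7,-1.32,0],[0,0,0]],
  [[3.6,-1.76,0],[0,0,0]],
  [[4.5,-2.2,0],[0,0,0]],
])

```text
clock: 0.6
tcp_pos: [0.353, -0.4944, 0.3036]
orientation: [-3.119, -0.374, 0.001]
contact_force: [0.4, 0.7, 0.7]
grip_width: 0.0855
gripper_force: 0.0
```

Request:
drive_effector([
  [[0.8,-0.4,0],[0,0,0]],
  [[1.6,-0.8,0],[0,0,0]],
  [[2.5,-1.24,0],[0,0,0]],
  [[2.9,-2.1,0],[0,0,0]],
  [[3.3,-3,0],[0,0,0]],
])

```text
clock: 1.1
tcp_pos: [0.4776, -0.3094, 0.3033]
orientation: [-3.119, -0.375, 0.001]
contact_force: [1.7, 0.8, 0.2]
grip_width: 0.0855
gripper_force: 0.0
```

Request:
drive_effector([
  [[0.4,-0.9,0],[0,0,0]],
  [[0.8,-1.8,0],[0,0,0]],
  [[1.2,-2.7,0],[0,0,0]],
  [[1.6,-3.6,0],[0,0,0]],
  [[1.8,-4.4,0],[0,0,0]],
])

```text
clock: 1.6
tcp_pos: [0.5126, -0.0732, 0.3038]
orientation: [-3.118, -0.377, -0.001]
contact_force: [0.5, 0.1, -0.6]
grip_width: 0.0858
gripper_force: 0.0
```

Scaled: -0.225 m is -4.5, 0.06 m is 1.2, -0.7 rad is -14.

Request:
drive_effector([
  [[0.24,-0.9,0],[0,0,-2.8]],
  [[0.48,-1.8,0],[0,0,-5.6]],
  [[0.72,-2.7,0],[0,0,-8.4]],
  [[0.96,-3.6,0],[0,0,-11.2]],
  [[1.2,-4.5,0],[0,0,-14]],
])

```text
clock: 2.1
tcp_pos: [0.5168, 0.1582, 0.3038]
orientation: [2.798, 1.429, -0.0]
contact_force: [-0.0, -0.7, -0.2]
grip_width: 0.085
gripper_force: 0.0
```

Create go.py:
```python
import sys
from h import *
from scipy.spatial.transform import Rotation as R
# shift and turn from the measured pose to TCP x y z with bar yaw (tool pointing down)
x,y,z,a=map(float,sys.argv[1:5])
o=r.get_obs();M=R.from_rotvec(o["orientation"])
ty=np.array([np.cos(a),np.sin(a),0]);tz=np.array([0,0,-1.])
T=R.from_matrix(np.stack([np.cross(ty,tz),ty,tz],1))
print("shift",M.inv().apply(np.array([x,y,z])-o["tcp_pos"]).round(4),"turn",(M.inv()*T).as_rotvec().round(4))
```

```bash
python3 go.py 0.521 0.2615 0.30 -0.063
```

```text
shift [ 0.0861 -0.0572  0.0037] turn [-1.000e-04  3.000e-04 -5.635e-01]
```

Scaled: 0.03 m is 0.6, 0.086 m is 1.72, -0.563 rad is -11.26.

Request:
drive_effector([
  [[0.6,-0.4,0.2],[0,0,-2.8]],
  [[1.2,-0.8,0.4],[0,0,-5.6]],
  [[1.72,-1.14,0.6],[0,0,-8.4]],
  [[1.72,-1.14,0.6],[0,0,-11.26]],
  [[1.72,-1.14,0.6],[0,0,-11.26]],
])

```text
clock: 2.6
tcp_pos: [0.5215, 0.2604, 0.273]
orientation: [-2.292, -2.146, 0.002]
contact_force: [0.2, 0.2, -0.0]
grip_width: 0.0853
gripper_force: 0.0
```

Request:
drive_effector([
  [[0,0,0],[0,0,0]],
  [[0,0,0],[0,0,0]],
])

```text
clock: 2.8
tcp_pos: [0.5224, 0.2585, 0.274]
orientation: [2.301, 2.138, -0.0]
contact_force: [-0.3, -0.0, 0.2]
grip_width: 0.0854
gripper_force: 0.0
```

```bash
python3 go.py 0.521 0.2615 0.18 -0.063
```

Run:
```python
from h import *
import cv2
c=r.camera_info("wrist");print(c)
p,d=r.grab_frame("wrist");cv2.imwrite("pics/w1.png",p);np.save("pics/w1.npy",d)
```

```text
shift [ 0.0029 -0.0017  0.094 ] turn [ 0.0004  0.0006 -0.0105]
{'camera_matrix': array([[388.19275962,   0.        , 321.42660162],
       [  0.        , 388.19275962, 238.38141485],
       [  0.        ,   0.        ,   1.        ]]), 'R': array([[ 9.97282208e-01, -7.36754375e-02,  3.56391869e-04],
       [-7.02969276e-02, -9.50079697e-01,  3.03985052e-01],
       [-2.20576310e-02, -3.03183937e-01, -9.52676735e-01]]), 't': array([-0.50123827,  0.25136226,  0.44124302])}
```

View pics/w1.png

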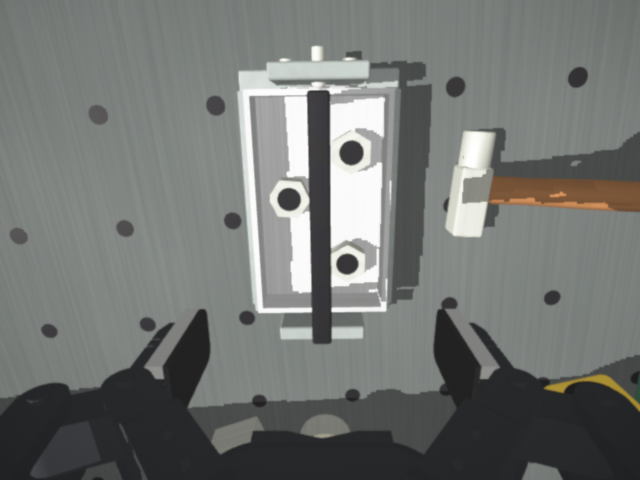

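The wrist view confirms three hex nuts in this tray. The bar runs from (318.5,92) at the far end to (321,343) at the near end, and the tray is centred between the fingers.

Run:
```python
from h import *
c=r.camera_info("wrist");o=-c["R"].T@c["t"]
def pl(u,v,z):
    a=world("wrist",u,v,1.,c);return o+(a-o)*(z-o[2])/(a-o)[2]
A=pl(318.5,92,.101);B=pl(321,343,.101);print(A,B,np.linalg.norm(A-B),(A+B)/2,np.arctan2(-(A-B)[0],(A-B)[1]))
```

```text
[0.52654542 0.3484617  0.101     ] [0.51560085 0.17958155 0.101     ] 0.1692344250991759 [0.52107313 0.26402163 0.101     ] -0.06471625282603446
```

Request:
drive_effector([
  [[0.04,0,0.8],[0,0,-0.2]],
  [[0.06,-0.02,1.6],[0,0,-0.2]],
  [[0.08,-0.02,2.1],[0,0,-0.2]],
  [[0.08,-0.02,2.1],[0,0,-0.2]],
])

```text
clock: 3.25
tcp_pos: [0.5198, 0.2618, 0.1658]
orientation: [-2.287, -2.152, 0.01]
contact_force: [0.6, -0.5, -0.4]
grip_width: 0.0853
gripper_force: 0.0
```

Request:
drive_effector([
  [[0,0,0],[0,0,0]],
])

```text
clock: 3.35
tcp_pos: [0.5217, 0.2636, 0.1696]
orientation: [2.287, 2.153, 0.0]
contact_force: [-0.5, 0.5, 1.7]
grip_width: 0.0857
gripper_force: 0.0
```

```bash
python3 go.py 0.521 0.2625 0.148 -0.064
```

```text
shift [-0.0011 -0.0006  0.0216] turn [ 0.0002 -0.      0.0037]
```

Aligned to about 1 mm. Descend, then close.

Scaled: 0.021 m is 0.42, 0.01 m is 0.2.

Request:
drive_effector([
  [[-0.02,0,0.2],[0,0,0]],
  [[-0.02,0,0.42],[0,0,0]],
  [[-0.02,0,0.42],[0,0,0]],
  [[-0.02,0,0.42],[0,0,0]],
])

```text
clock: 3.75
tcp_pos: [0.5213, 0.2626, 0.1479]
orientation: [2.286, 2.155, -0.0]
contact_force: [-0.4, 0.1, -0.0]
grip_width: 0.085
gripper_force: 0.0
```

```bash
python3 go.py 0.521 0.2625 0.148 -0.064
```

```text
shift [-0.0001 -0.0003 -0.0001] turn [-0.0001  0.0001  0.0048]
```

Request:
drive_effector([
  [[0,0,0],[0,0,0]],
  [[0,0,0],[0,0,0]],
  [[0,0,0],[0,0,0]],
  [[0,0,0],[0,0,0]],
  [[0,0,0],[0,0,0]],
], finger_gap=0, clamp_n=60)

```text
clock: 4.25
tcp_pos: [0.5215, 0.2628, 0.1481]
orientation: [2.286, 2.155, 0.001]
contact_force: [0.3, 1.3, 0.1]
grip_width: 0.0128
gripper_force: 60.6
```

Request:
drive_effector([
  [[0,0,0],[0,0,0]],
  [[0,0,0],[0,0,0]],
  [[0,0,0],[0,0,0]],
  [[0,0,0],[0,0,0]],
  [[0,0,0],[0,0,0]],
])

```text
clock: 4.75
tcp_pos: [0.5216, 0.2627, 0.1481]
orientation: [2.286, 2.155, 0.001]
contact_force: [1.4, -0.7, 1.1]
grip_width: 0.013
gripper_force: 59.0
```

Request:
drive_effector([
  [[0,0,0],[0,0,0]],
  [[0,0,-0.04],[0,0,0]],
  [[0,0,-0.08],[0,0,0]],
  [[0,0,-0.12],[0,0,0]],
  [[0,0,-0.16],[0,0,0]],
], clamp_n=100)

```text
clock: 5.25
tcp_pos: [0.5203, 0.2614, 0.1541]
orientation: [-2.286, -2.154, 0.006]
contact_force: [1.5, 0.6, -14.3]
grip_width: 0.0119
gripper_force: 98.7
```

Request:
drive_effector([
  [[0,0,-0.04],[0,0,0]],
  [[0,0,-0.08],[0,0,0]],
  [[0,0,-0.12],[0,0,0]],
  [[0,0,-0.16],[0,0,0]],
  [[0,0,-0.2],[0,0,0]],
])

```text
clock: 5.75
tcp_pos: [0.5215, 0.263, 0.1665]
orientation: [2.286, 2.155, 0.001]
contact_force: [0.9, 0.1, -5.1]
grip_width: 0.0122
gripper_force: 100.0
```

Request:
drive_effector([
  [[0,0,0],[0,0,0]],
])

```text
clock: 5.85
tcp_pos: [0.5215, 0.2629, 0.1664]
orientation: [2.286, 2.155, 0.001]
contact_force: [-1.1, -0.4, -4.7]
grip_width: 0.0119
gripper_force: 100.0
```

The catches have let go and the wrist now carries only the tray's weight, about 5 N. Continue smoothly.

Request:
drive_effector([
  [[0,0,-0.1],[0,0,0]],
  [[0,0,-0.24],[0,0,0]],
  [[0,0,-0.4],[0,0,0]],
  [[0,0,-0.56],[0,0,0]],
  [[0,0,-0.72],[0,0,0]],
])

```text
clock: 6.35
tcp_pos: [0.5214, 0.2628, 0.2029]
orientation: [2.286, 2.155, 0.001]
contact_force: [-0.3, -0.3, -5.4]
grip_width: 0.0122
gripper_force: 100.0
```

Request:
drive_effector([
  [[0,0,-0.2],[0,0,0]],
  [[0,0,-0.42],[0,0,0]],
  [[0,0,-0.64],[0,0,0]],
  [[0,0,-0.86],[0,0,0]],
  [[0,0,-1.08],[0,0,0]],
])

```text
clock: 6.85
tcp_pos: [0.5213, 0.2627, 0.257]
orientation: [2.286, 2.155, 0.0]
contact_force: [-0.1, 0.3, -4.1]
grip_width: 0.0119
gripper_force: 100.0
```

Request:
drive_effector([
  [[0,0,-0.22],[0,0,0]],
  [[0,0,-0.44],[0,0,0]],
  [[0,0,-0.66],[0,0,0]],
  [[0,0,-0.88],[0,0,0]],
  [[0,0,-1.1],[0,0,0]],
])

```text
clock: 7.35
tcp_pos: [0.5212, 0.2627, 0.3118]
orientation: [-2.286, -2.155, 0.0]
contact_force: [0.2, -0.0, -5.9]
grip_width: 0.012
gripper_force: 100.0
```

Request:
drive_effector([
  [[0,0,-0.2],[0,0,0]],
  [[0,0,-0.34],[0,0,0]],
  [[0,0,-0.44],[0,0,0]],
  [[0,0,-0.5],[0,0,0]],
  [[0,0,-0.5],[0,0,0]],
])

```text
clock: 7.85
tcp_pos: [0.5213, 0.2627, 0.3361]
orientation: [2.286, 2.155, 0.0]
contact_force: [0.2, -0.1, -5.4]
grip_width: 0.0121
gripper_force: 100.0
```

Request:
drive_effector([
  [[0,0,0],[0,0,0]],
  [[0,0,0],[0,0,0]],
  [[0,0,0],[0,0,0]],
  [[0,0,0],[0,0,0]],
  [[0,0,0],[0,0,0]],
])

```text
clock: 8.35
tcp_pos: [0.5213, 0.2627, 0.3358]
orientation: [-2.286, -2.155, 0.0]
contact_force: [0.6, -0.6, -5.0]
grip_width: 0.0119
gripper_force: 100.0
```

Run:
```python
from h import *
import cv2
a,_=r.grab_frame("scene");b,_=r.grab_frame("wrist")
cv2.imwrite("pics/end.png",np.hstack([cv2.resize(a[80:,200:],(400,364)),cv2.resize(b,(400,364))]))
```

```text
(no output)
```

View pics/end.png

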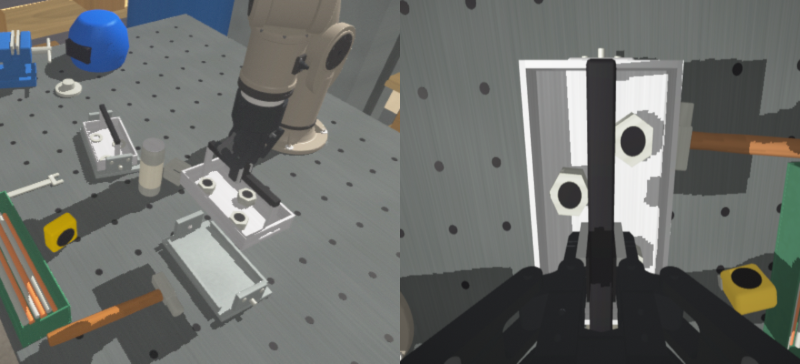

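The tray hangs clear of its empty holder with all three nuts in it: at (207,183), (246,195) and (240,217) in the scene half. Everything else is where it was. I'll check the level from depth, wait a little, and hand in.

Request:
drive_effector([
  [[0,0,0],[0,0,0]],
  [[0,0,0],[0,0,0]],
  [[0,0,0],[0,0,0]],
  [[0,0,0],[0,0,0]],
  [[0,0,0],[0,0,0]],
])

```text
clock: 8.95
tcp_pos: [0.5213, 0.2627, 0.3359]
orientation: [2.286, 2.155, 0.0]
contact_force: [0.3, 0.3, -4.9]
grip_width: 0.0123
gripper_force: 100.0
```

Run:
```python
from h import *
c=r.camera_info("wrist");p,d=r.grab_frame("wrist")
v,u=np.mgrid[80:340,190:440];W=world("wrist",u,v,d[80:340,190:440],c).reshape(-1,3)
P=W[(W[:,2]>.185)&(W[:,2]<.225)]
for i in range(5):
    k=np.linalg.lstsq(np.c_[P[:,:2],np.ones(len(P))],P[:,2],rcond=None)[0]
    e=P[:,2]-np.c_[P[:,:2],np.ones(len(P))]@k;P=P[abs(e)<max(.002,1.5*e.std())]
print(len(P),"slopes",k[:2],"floor z",P[:,2].mean())
if np.hypot(*k[:2])<.05: print(r.hand_in())
```

```text
27107 slopes [ 0.0007801  -0.00175461] floor z 0.20397532046788328
the job is handed in; nothing more can be done
None
```

The arm is holding the nut tray level and still, underside about 20 cm above the bench, with all three nuts in it; nothing else looked moved in the last pictures, and the job is handed in, though no verdict came back.

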